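# Hold the curing pen on the square charm

## Task

Three brass charms (a square, a round and a triangular one) are laid in fresh glue on the wooden plaque that sits on the tilted turntable. Take the curing pen out of its stand and hold its nose on the dot in the middle of the square charm, with the pen square to the face of the plaque, pressing gently so that the sprung nose goes about halfway in; finish while still holding it there in the gripper. Do not touch the other two charms, press the charm hard or shift the plaque, and leave the other things on the desk where they are.

Things in the scene. Friction and masses are not known exactly. Their poses are not given: they have to be found in the camera images.
- pen: Curing pen, 80 g, upright in its stand, nose down. Origin on its axis at the collar's underside, z from nose to butt (up). Black collar 34 x 34 mm, z 0 to 6 mm, rests on the stand's top. Above it the white grip, a bar 20 x 20 mm, flats square to x and y, z 6 to 90 mm (hold it here). Below it a grey barrel 18 mm across to z -30, then the black sliding nose, 12 mm across, flat end at z -48 mm.
- pen_tip (a point): Centre of the flat end of the pen's nose, 48 mm below the pen's origin with the nose out; it moves with the nose; axes as the pen's.
- pen_nose (a joint): How far the pen's sprung nose is pushed in: 0 fully out, 0.010 m (10 mm) fully in. It takes 1.6 N to start moving and 0.4 N more per mm (3.6 N halfway).
- pen_stand: Fixed dark wooden block 80 x 80 x 60 mm high with an upright blind round hole 26 mm across and 55 mm deep in the middle of its top, in which the pen stands. Origin at the centre of its underside, on the desk. The pen's flats need not be parallel to its sides.
- square_mark (a point): Dark dot at the centre of the top of the square brass charm (28 x 28 x 5 mm), fixed on the plaque 58 mm from its centre. z points straight out of the plaque, x outwards from its centre. The plaque: wooden disc 200 mm across, centre about 110 mm up, leaning 12 to 25 degrees from level roughly towards the robot, turned any way about its axis; stiff joints hold it against light pushes.
- charm_round: Round brass charm, 32 mm across and 5 mm thick, fixed on the same plaque 58 mm from its centre, a third of a turn from the square one. Origin at the centre of its underside, z out of the plaque. Not to be touched.
- charm_triangle: Triangular brass charm, corners 20 mm from its centre, 5 mm thick, fixed on the plaque like the round one, a third of a turn the other way. Origin at the centre of its underside. Not to be touched.
- spool: Loose blue thread spool, 42 mm across, 56 mm high, standing. Origin at the centre of its underside. Leave it.
- jar: Loose glass jar with a steel lid, 60 mm across, 80 mm high, standing. Origin at the centre of its underside. Leave it.
- carton: Loose cardboard box, 70 x 90 x 60 mm high. Origin at the centre of its underside. Leave it.
- pincushion: Loose grey pincushion, 68 mm across, 38 mm high. Origin at the centre of its underside. Leave it.
Mind the look-alikes: they are no part of the job. What is shaped like the pen but blue is not meant. Of the things that look like the part that bears square_mark, the larger one is meant.

How it is judged (in metres and radians):
On the way:
1. the pen is out of its stand, held in the gripper (z of pen_tip in the frame of pen_stand above 0.065 m and contact force between the fingers and pen above 1 N), for 0.1 s.
At the end, for the whole second after the job is handed in: The pen is held still in the gripper, clear of its stand, its nose end within 8 mm of the dot on the square charm, the pen within 0.15 rad (8.6 degrees) of square to the plaque, the nose pushed in 2 to 8.5 mm, pressing the charm with 1 to 9 N (distance between pen_tip and square_mark below 0.008 m and angle between the z axis of pen and the z axis of square_mark, either way round below 0.15 rad and value of joint pen_nose between 0.002 and 0.0085 m and contact force between pen and charm_square between 1 and 9 N and contact force between the fingers and pen above 1 N and contact force between pen and pen_stand below 0.1 N and linear speed of pen below 0.02 m/s); the arm keeps its last pose, push and grip.
It fails at once if one of the other two charms is touched (contact force between anything else and charm_round above 0.5 N or contact force between anything else and charm_triangle above 0.5 N).
It fails at once if the square charm is pressed hard (over 15 N) (contact force between anything else and charm_square above 15 N).
It fails at once if the plaque is tilted or turned (the mark moves over 15 mm) (distance of square_mark from where it was at the start of the episode above 0.015 m).
It fails at once if a thing on the desk is moved over 30 mm (distance of any of spool, jar, carton, pincushion from where it was at the start of the episode above 0.03 m).
It also fails if it takes over 42 s, if anything falls off the work surface, if the arm or the gripper's body presses on something with over 40 N, if the wrist force passes 120 N, or if a joint passes its speed limit or range.

## Robot

A 7-joint arm with a two-finger parallel gripper is mounted at the origin on the work surface. World frame = base frame: x ahead of the robot, y to its left, z up, the work surface at z = 0. Lengths are in mm, angles in rad, forces in N, time in s.
With the tool pointing down it reaches from about 400 to 875 mm from the base axis. Payload 4.4 kg.
Tool frame: the origin (TCP) lies at the very end of the fingers, on their centre line; the grasp point (between the pads) lies 19 mm behind it; z points along the fingers, y is the line along which they close (so a half turn about z gives the same grasp; the last joint's range is limited). The gripper opens to 85 mm and grips with 20 to 120 N. Pads are 22 mm wide; open, the fingers measure 114 mm over their backs; the gripper's body (76 mm by 85 mm) begins 54 mm behind the grasp point. The pads swing forward as they close: fully open they stand 13 mm farther back than shut.
Start: joints at [-1.311, 0.628, 0.038, 1.517, -0.027, 0.996, -0.02], TCP at [208.02, 615.829, 231.313] pointing down, gripper open.
Joint ranges: [-3.06, 3.06], [-0.37, 2.12], [-1.25, 1.32], [0.18, 2.47], [-1.1, 4.24], [0.23, 1.98], [-2.94, 2.94]. Speed limits (rad/s): [2.57, 2.57, 3.14, 3.14, 3.14, 3.14, 3.14].

## Interface

Orientations are given as [roll, pitch, yaw] about the fixed x, y, z axes, in that order (R = Rz(yaw) Ry(pitch) Rx(roll)).
In Python, from cell import read_state, get_image, camera_params, finish_job gives the robot as it stands.
- The arm moves only by the tool arm_command, never from a script. Its argument "deltas" is a list of rows, each an object of numbers: "dx", "dy", "dz": the shift along the world's x, y, z in m; "yaw": the turn about the world's z in degrees; "jaw": the opening, from 0 (shut) to 1 (fully open). A call has 1 to 20 rows; each row is the pose to reach, as a shift and turn from the pose commanded when the call began; what a row does not reach only later rows make up. A row lasts 1/10 s, in which the tool goes at most 50 mm and 8.59 degrees, less where a joint would pass 70% of its speed; a pose out of reach is approached as far as the arm can. A call with a gripper value outside its range is refused whole. The fingers move at their own pace and stop on an object; the grip force is fixed at half the most. Time passes only in rows, so rows that repeat a pose let the fingers close. It gives the time, the measured TCP pose, the force, the opening and the grip force at its end, in the units of the state.
- read_state(): the state, without advancing time (a new reading comes with each control period).
- get_image(name): name is "scene" or "top" or "wrist"; returns (picture, depth): 420x560x3 uint8, red, green, blue; 420x560 float32, mm along the optical axis (not along the pixel's ray), 0 where there is no reading.
- camera_params(name): a dict with "camera_matrix" (3x3 intrinsics, pixels), "extrinsics" (4x4, takes a point from camera to world coordinates). Camera axes: x right, y down, z forward; pixel columns grow to the right and rows downward; lengths in mm; the calibration is good to about 2 mm. A picture is of the moment at which its call begins: read the wrist's pose just before it. camera_params takes no time and is no camera call; for the wrist camera it gives the pose at the moment of the call.
- finish_job(): hands the job in; it is judged then, once.
The state is a dict: "clock": time; "qpos": joint angles; "qd": joint speeds; "tau": joint torques, N m; "eef_pos": TCP position; "tool_rot": TCP orientation; "force": force on the tool from outside, world axes, zero at the start; "torque": the same for the moment, N m; "width": finger opening in mm; "gripper_force": force on a finger pad.
Only numpy, scipy, OpenCV 4.12 (cv2) and the standard library are available. Lean on these libraries where they do the work, as an engineer would, in place of code of your own. Each camera call takes 0.05 s, during which the arm holds its last target. There are 200 camera calls.

## Working session

There is one attempt and no reset: what is moved stays moved. The work goes in short steps, Python scripts to look and compute and a tool call to move; the robot and the scene stay as the last step left them, time stands still between calls to the robot, and variables do not carry over. Pictures are saved under pics/ and viewed, at most 10 in all, crops included, and the job is handed in when it is done.

Besides the shell and the picture viewer there is one more tool, called after "Call:" by a JSON object that holds its "op" and its "data", one argument or row to a line. arm_command: Moves the arm, as the interface text tells. Its arguments: {"type":"object","properties":{"deltas":{"type":"array"}},"required":["deltas"]}

```bash
mkdir -p pics; cat > h.py <<'E'
import numpy as np, cv2
from cell import *
def grab(n):
    P=camera_params(n); im,d=get_image(n)
    np.savez(f'{n}.npz',im=im,d=d,K=P['camera_matrix'],T=P['extrinsics']); return im
def load(n):
    z=np.load(f'{n}.npz'); return z['im'],z['d'],z['K'],z['T']
def ray(K,T,u,v):
    r=T[:3,:3]@np.linalg.solve(K,[u,v,1.]); return T[:3,3],r
def atz(K,T,u,v,z):
    o,r=ray(K,T,u,v); return o+r*(z-o[2])/r[2]
def pt(K,T,d,u,v):
    o,r=ray(K,T,u,v); return o+r*d
def cloud(n):
    im,d,K,T=load(n); v,u=np.mgrid[:420,:560]
    c=np.stack([u,v,np.ones_like(u)],-1)@np.linalg.inv(K).T*d[...,None]
    return im,d,c@T[:3,:3].T+T[:3,3]
E
python3 - <<'E'
from h import *
a=[grab(n) for n in('scene','top','wrist')]
cv2.imwrite('pics/a.png',a[0][...,::-1]);cv2.imwrite('pics/b.png',a[1][...,::-1])
cv2.imwrite('pics/c.png',a[2][...,::-1])
for n in('scene','top','wrist'):
    im,d,K,T=load(n); print(n,K[0,0],T[:3,3].round(),T[:3,2].round(2),(d>0).mean())
print(read_state())
E
```

```text
scene 399.5073876400642 [947. 287. 732.] [-0.57 -0.35 -0.75] 0.9960416666666667
top 517.8451847646807 [ 369.   21. 1338.] [ 0.09 -0.01 -1.  ] 0.9959438775510204
wrist 322.6763894588037 [140. 639. 373.] [ 0.27 -0.09 -0.96] 0.9961904761904762
{'clock': 0.15, 'qpos': array([-1.31076726,  0.62911048,  0.03848233,  1.51815521, -0.02697738,
        0.99627193, -0.01997883]), 'qd': array([-0.00055834, -0.0033709 ,  0.00055211, -0.00357884, -0.00038263,
        0.00207795,  0.00064312]), 'tau': array([ 8.79208274e-04, -5.63802338e+01,  1.22753799e+00, -1.93653756e+01,
        1.10946660e-02,  7.41195807e-03, -1.56435283e-05]), 'eef_pos': array([207.90449286, 615.35547617, 230.61056882]), 'tool_rot': array([-3.14016709e+00,  4.43934746e-05,  2.81576926e+00]), 'force': array([0.23113456, 0.66124882, 0.35351645]), 'torque': array([-0.00985504, -0.01023142, -0.03167107]), 'gripper_force': 0.0, 'width': 85.63780633563537}
```

View pics/a.png

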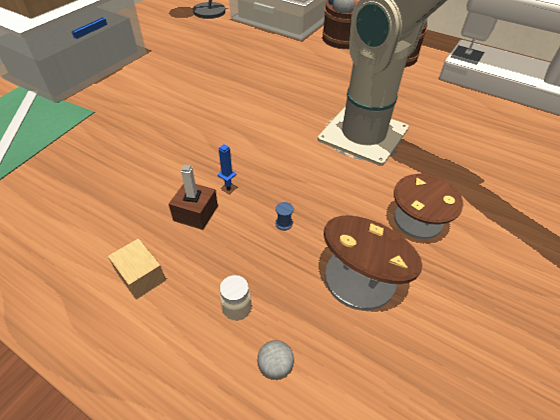

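View pics/b.png

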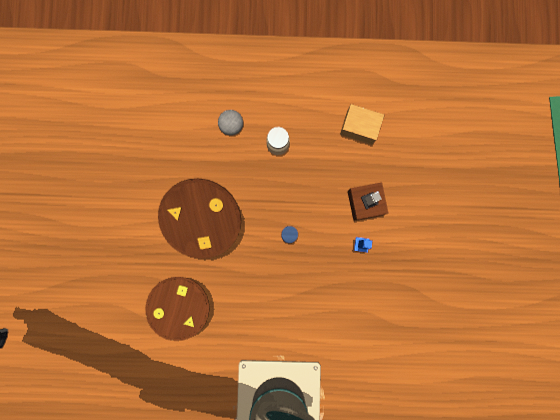

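```bash
python3 - <<'E'
from h import *
for n in('top','scene'):
    im,d,P=cloud(n); hsv=cv2.cvtColor(im,cv2.COLOR_RGB2HSV); K,T=load(n)[2:]
    x,y,z=P[...,0],P[...,1],P[...,2]
    print(n,'desk z',np.median(z[(z<25)&(abs(x-400)<300)]))
    # brass
    m=((hsv[...,0]>20)&(hsv[...,0]<32)&(hsv[...,1]>140)&(hsv[...,2]>150)&(z>40)&(z<250)&(y>30)).astype(np.uint8)
    k,l,s,c=cv2.connectedComponentsWithStats(m)
    for i in range(1,k):
        if s[i,4]>25: print('brass',s[i],c[i].round(1),P[l==i].mean(0).round(1))
    # plaque plane: dark wood
    b=(z>60)&(z<190)&(y>60)&(x>230)&(hsv[...,2]<120)&(m==0)
    k,l,s,c=cv2.connectedComponentsWithStats(b.astype(np.uint8))
    i=1+np.argmax(s[1:,4]); q=P[l==i]
    for _ in range(5):
        c0=q.mean(0); N=np.linalg.svd(q-c0,full_matrices=False)[2][2]; N*=np.sign(N[2]); r=(q-c0)@N; q=q[abs(r)<3]
    print('plaque',len(q),c0.round(1),N.round(4),'tilt',np.degrees(np.arccos(N[2])).round(2),'az',np.degrees(np.arctan2(N[1],N[0])).round(1),'res',r.std().round(2))
    # pen
    g=(z>75)&(z<170)&(y<-100)&(y>-350)&(hsv[...,1]<60)&(hsv[...,2]>90)
    p=P[g]; print('pen n',len(p),p.mean(0).round(1),'ztop',np.percentile(z[g],[50,90,98]).round(1))
    t=g&(z>np.percentile(z[g],98)-6); print('top face',t.sum(),P[t].mean(0).round(1), cv2.minAreaRect(P[t][:,:2].astype(np.float32)), np.argwhere(t).mean(0))
    w=(z>50)&(z<66)&(y<-100)&(y>-350)&(hsv[...,2]<110); 
    print('stand',w.sum(),np.median(z[w]),cv2.minAreaRect(P[w][:,:2].astype(np.float32)))
    if n=='top':
      bl=(hsv[...,0]>100)&(hsv[...,0]<130)&(hsv[...,1]>120)&(y<0)&(z>40)
      print('blue',P[bl].min(0).round(),P[bl].max(0).round())
a=load('top')[0][170:260,140:280];b=load('top')[0][165:265,320:420]
a=cv2.resize(a,None,fx=5,fy=5,interpolation=2)[:450];b=cv2.resize(b,None,fx=4,fy=4,interpolation=2)
cv2.imwrite('pics/d.png',cv2.resize(load('scene')[0][130:240,150:260],None,fx=5,fy=5,interpolation=2)[...,::-1])
cv2.imwrite('pics/e.png',a[...,::-1]); 
E
```

```text
top desk z -0.5389872813946113
brass [210 199  13  12 109] [215.7 204.6] [480.  161.5 129.6]
brass [168 208  13  11  70] [174.8 212.1] [460.9 259.  114.5]
brass [198 237  13  11  95] [204.  242.4] [391.9 190.4  91.1]
brass [177 285  11  11  89] [181.8 290.2] [276.6 239.4  86.6]
brass [154 308  10  11  87] [158.3 313. ] [221.6 292.6  86.7]
brass [184 316  10  11  59] [189.3 321.9] [202.5 218.4  86.7]
plaque 3037 [449.4 201.  108.9] [-0.3803  0.0688  0.9223] tilt 22.73 az 169.7 res 1.53
pen n 98 [ 505.2 -207.6  137.5] ztop [146.6 151.7 153.1]
top face 47 [ 507.5 -210.6  150. ] ((506.4144287109375, -210.00906372070312), (17.29952049255371, 19.214828491210938), 24.335895538330078) [196.55319149 376.06382979]
stand 151 60.1718365370773 ((539.655029296875, -202.8682098388672), (307.8009948730469, 79.32626342773438), 8.248567581176758)
blue [ 382. -211.   45.] [437.  -1. 145.]
scene desk z -0.6735833278013956
plaque 780 [511.6 216.7 131. ] [-0.3637  0.0711  0.9288] tilt 21.75 az 168.9 res 1.03
pen n 457 [ 191.4 -240.9  130.6] ztop [140.5 160.2 166.2]
top face 47 [-453.6 -306.1  163.7] ((-453.6490173339844, -306.73272705078125), (25.723445892333984, 60.922035217285156), 32.05730056762695) [  0.95744681 345.10638298]
stand 457 56.830056842117756 ((154.50515747070312, -243.17333984375), (1213.7413330078125, 87.18568420410156), 5.98028039932251)
```

View pics/d.png

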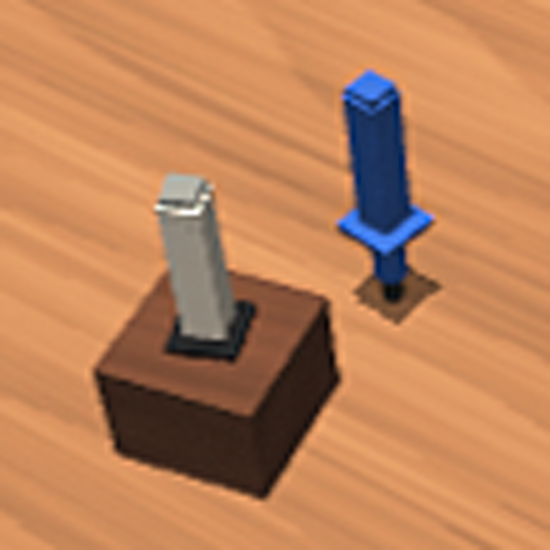

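Call:
{"op": "arm_command", "data": {
  "deltas": [
    {"dx":0.05,"dy":-0.03,"dz":0.02,"yaw":-5,"jaw":1},
    {"dx":0.24,"dy":-0.366,"dz":0.03,"yaw":-20,"jaw":1},
    {"dx":0.24,"dy":-0.366,"dz":0.03,"yaw":-20,"jaw":1},
    {"dx":0.24,"dy":-0.366,"dz":0.03,"yaw":-20,"jaw":1},
    {"dx":0.24,"dy":-0.366,"dz":0.03,"yaw":-20,"jaw":1},
    {"dx":0.24,"dy":-0.366,"dz":0.03,"yaw":-20,"jaw":1},
    {"dx":0.24,"dy":-0.366,"dz":0.03,"yaw":-20,"jaw":1},
    {"dx":0.24,"dy":-0.366,"dz":0.03,"yaw":-20,"jaw":1},
    {"dx":0.24,"dy":-0.366,"dz":0.03,"yaw":-20,"jaw":1},
    {"dx":0.3,"dy":-0.826,"dz":0.03,"yaw":-47,"jaw":1},
    {"dx":0.3,"dy":-0.826,"dz":0.03,"yaw":-47,"jaw":1},
    {"dx":0.3,"dy":-0.826,"dz":0.03,"yaw":-47,"jaw":1},
    {"dx":0.3,"dy":-0.826,"dz":0.03,"yaw":-47,"jaw":1},
    {"dx":0.3,"dy":-0.826,"dz":0.03,"yaw":-47,"jaw":1},
    {"dx":0.3,"dy":-0.826,"dz":0.03,"yaw":-47,"jaw":1},
    {"dx":0.3,"dy":-0.826,"dz":0.03,"yaw":-47,"jaw":1},
    {"dx":0.3,"dy":-0.826,"dz":0.03,"yaw":-47,"jaw":1},
    {"dx":0.3,"dy":-0.826,"dz":0.03,"yaw":-47,"jaw":1},
    {"dx":0.3,"dy":-0.826,"dz":0.03,"yaw":-47,"jaw":1},
    {"dx":0.3,"dy":-0.826,"dz":0.03,"yaw":-47,"jaw":1}
  ]
}}

```text
clock: 2.15
eef_pos: [507.4, -213.2, 261.0]
tool_rot: [-3.141, 0.001, 1.99]
force: [0.7, 0.5, 0.4]
width: 85.7
gripper_force: 0.0
```

```bash
python3 - <<'E'
from h import *
s=read_state();print(s['clock'],s['eef_pos'],s['tool_rot'],s['qpos'].round(2))
im=grab('wrist'); cv2.imwrite('pics/f.png',im[...,::-1])
im,d,P=cloud('wrist'); hsv=cv2.cvtColor(im,cv2.COLOR_RGB2HSV)
x,y,z=[P[...,i] for i in range(3)]
N=(abs(x-507)<60)&(abs(y+210)<60)
print('T',load('wrist')[3][:3,3].round(1))
g=N&(z>142)&(z<158)&(hsv[...,1]<70); print('penTop',g.sum(),np.median(z[g]),cv2.minAreaRect(P[g][:,:2].astype(np.float32)))
g=N&(z>70)&(z<140)&(hsv[...,1]<70)&(hsv[...,2]>90); print('grip sides',g.sum(),P[g].mean(0))
c=N&(z>62)&(z<72); print('collar',c.sum(),cv2.minAreaRect(P[c][:,:2].astype(np.float32)))
c=N&(z>52)&(z<70); print('stand',c.sum(),np.median(z[c]),cv2.minAreaRect(P[c][:,:2].astype(np.float32)))
E
```

```text
2.15 [ 507.38782562 -213.19491642  261.03999963] [-3.14061955e+00  9.82054469e-04  1.99026457e+00] [ 0.1   0.47  0.36  1.77 -0.2   0.94  0.97]
T [ 479.5 -146.3  403.2]
penTop 548 149.23282960103518 ((511.97406005859375, -211.0000762939453), (19.053447723388672, 19.658557891845703), 23.736228942871094)
grip sides 319 [ 507.65456231 -202.38223088  109.41970835]
collar 490 ((514.9044799804688, -209.99862670898438), (40.24660110473633, 34.41387176513672), 24.86540412902832)
stand 4471 59.641458556934424 ((512.151123046875, -211.5242462158203), (80.18579864501953, 80.76268005371094), 12.54878044128418)
```

View pics/f.png

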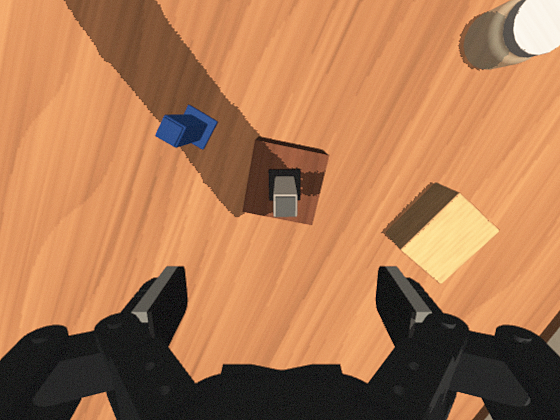

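Call:
{"op": "arm_command", "data": {
  "deltas": [
    {"dx":0.0045,"dy":0.002,"dz":-0.04,"jaw":1},
    {"dx":0.0045,"dy":0.002,"dz":-0.08,"jaw":1},
    {"dx":0.0045,"dy":0.002,"dz":-0.12,"jaw":1},
    {"dx":0.0045,"dy":0.002,"dz":-0.15,"jaw":1},
    {"dx":0.0045,"dy":0.002,"dz":-0.15,"jaw":1},
    {"dx":0.0045,"dy":0.002,"dz":-0.15,"jaw":0.5},
    {"dx":0.0045,"dy":0.002,"dz":-0.15,"jaw":0},
    {"dx":0.0045,"dy":0.002,"dz":-0.15,"jaw":0},
    {"dx":0.0045,"dy":0.002,"dz":-0.15,"jaw":0},
    {"dx":0.0045,"dy":0.002,"dz":-0.15,"jaw":0},
    {"dx":0.0045,"dy":0.002,"dz":-0.15,"jaw":0},
    {"dx":0.0045,"dy":0.002,"dz":-0.15,"jaw":0}
  ]
}}

```text
invalid input at $.deltas[0]: expected keys dx, dy, dz, yaw, jaw
```

Call:
{"op": "arm_command", "data": {
  "deltas": [
    {"dx":0.0045,"dy":0.002,"dz":-0.04,"yaw":0,"jaw":1},
    {"dx":0.0045,"dy":0.002,"dz":-0.08,"yaw":0,"jaw":1},
    {"dx":0.0045,"dy":0.002,"dz":-0.12,"yaw":0,"jaw":1},
    {"dx":0.0045,"dy":0.002,"dz":-0.15,"yaw":0,"jaw":1},
    {"dx":0.0045,"dy":0.002,"dz":-0.15,"yaw":0,"jaw":1},
    {"dx":0.0045,"dy":0.002,"dz":-0.15,"yaw":0,"jaw":0.5},
    {"dx":0.0045,"dy":0.002,"dz":-0.15,"yaw":0,"jaw":0},
    {"dx":0.0045,"dy":0.002,"dz":-0.15,"yaw":0,"jaw":0},
    {"dx":0.0045,"dy":0.002,"dz":-0.15,"yaw":0,"jaw":0},
    {"dx":0.0045,"dy":0.002,"dz":-0.15,"yaw":0,"jaw":0},
    {"dx":0.0045,"dy":0.002,"dz":-0.15,"yaw":0,"jaw":0},
    {"dx":0.0045,"dy":0.002,"dz":-0.15,"yaw":0,"jaw":0}
  ]
}}

```text
clock: 3.4
eef_pos: [512.7, -208.3, 111.8]
tool_rot: [3.141, 0.0, 1.995]
force: [-0.4, 1.0, 5.3]
width: 19.1
gripper_force: 61.0
```

Call:
{"op": "arm_command", "data": {
  "deltas": [
    {"dx":0,"dy":0,"dz":0.011,"yaw":0,"jaw":0},
    {"dx":0,"dy":0,"dz":0.022,"yaw":0,"jaw":0},
    {"dx":0,"dy":0,"dz":0.022,"yaw":0,"jaw":0},
    {"dx":-0.002,"dy":0.0045,"dz":0.022,"yaw":0,"jaw":0},
    {"dx":-0.004,"dy":0.009,"dz":0.0215,"yaw":0,"jaw":0},
    {"dx":-0.006,"dy":0.0135,"dz":0.021,"yaw":0,"jaw":0},
    {"dx":-0.008,"dy":0.018,"dz":0.02,"yaw":0,"jaw":0},
    {"dx":-0.008,"dy":0.018,"dz":0.02,"yaw":0,"jaw":0}
  ]
}}

```text
clock: 4.2
eef_pos: [504.7, -192.8, 131.8]
tool_rot: [3.142, 0.005, 1.994]
force: [-0.2, -6.1, 2.2]
width: 19.4
gripper_force: 61.3
```

Call:
{"op": "arm_command", "data": {
  "deltas": [
    {"dx":-0.002,"dy":0.0045,"dz":-0.001,"yaw":0,"jaw":0},
    {"dx":-0.004,"dy":0.009,"dz":-0.002,"yaw":0,"jaw":0},
    {"dx":-0.006,"dy":0.0135,"dz":-0.0035,"yaw":0,"jaw":0},
    {"dx":-0.008,"dy":0.018,"dz":-0.005,"yaw":0,"jaw":0},
    {"dx":-0.009,"dy":0.0205,"dz":-0.006,"yaw":0,"jaw":0},
    {"dx":-0.009,"dy":0.0205,"dz":-0.006,"yaw":0,"jaw":0}
  ]
}}

```text
clock: 4.8
eef_pos: [495.6, -172.0, 125.8]
tool_rot: [-3.142, 0.004, 1.994]
force: [-1.6, -4.3, 4.2]
width: 19.2
gripper_force: 62.8
```

```bash
cat > pen.py <<'E'
from h import *
import sys
s=read_state(); tcp=s['eef_pos']; print(s['clock'],tcp.round(1),s['tool_rot'].round(3),s['force'].round(1))
for n in('scene','top','wrist'):
    grab(n); im,d,P=cloud(n); hsv=cv2.cvtColor(im,cv2.COLOR_RGB2HSV)
    near=np.hypot(P[...,0]-tcp[0],P[...,1]-tcp[1])<70
    m=near&(P[...,2]>tcp[2]-60)&(P[...,2]<tcp[2]+50)&(hsv[...,1]<60)&(hsv[...,2]>(60 if n=='wrist' else 110))
    q=P[m]; print(n,len(q))
    if len(q)<10: continue
    c=q.mean(0);w=np.linalg.svd(q-c,full_matrices=False)[2][0];w*=np.sign(w[2])
    print(c.round(1),w.round(3),'tilt',np.degrees(np.arccos(w[2])).round(1),'az',np.degrees(np.arctan2(w[1],w[0])).round(1))
    v,u=np.where(m); print('uv',u.min(),u.max(),v.min(),v.max())
im=load(sys.argv[1])[0]; cv2.imwrite(f'pics/{sys.argv[2]}.png',im[...,::-1])
E
python3 pen.py wrist g
```

```text
4.8 [ 495.6 -172.   125.8] [-3.142  0.004  1.994] [-1.6 -4.3  4.2]
scene 128
[ 511.6 -184.6  113.6] [-0.251  0.364  0.897] tilt 26.2 az 124.5
uv 191 210 162 193
top 0
wrist 4487
[ 495.4 -168.   154. ] [-0.044  0.124  0.991] tilt 7.5 az 109.4
uv 228 331 253 340
```

View pics/g.png

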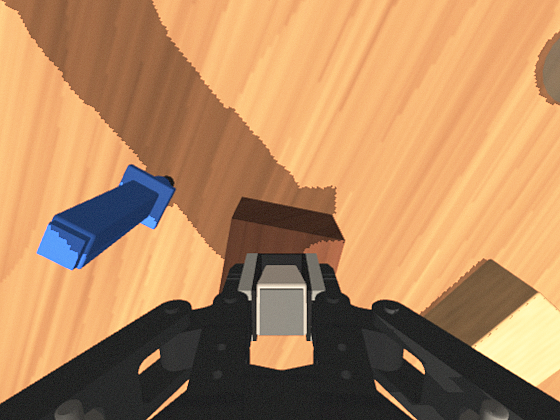

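Call:
{"op": "arm_command", "data": {
  "deltas": [
    {"dx":-0.002,"dy":0.005,"dz":0.014,"yaw":0,"jaw":0},
    {"dx":-0.004,"dy":0.01,"dz":0.028,"yaw":0,"jaw":0},
    {"dx":-0.006,"dy":0.014,"dz":0.045,"yaw":0,"jaw":0},
    {"dx":-0.006,"dy":0.014,"dz":0.085,"yaw":0,"jaw":0},
    {"dx":-0.006,"dy":0.014,"dz":0.125,"yaw":0,"jaw":0},
    {"dx":-0.006,"dy":0.014,"dz":0.125,"yaw":0,"jaw":0},
    {"dx":-0.006,"dy":0.014,"dz":0.125,"yaw":0,"jaw":0}
  ]
}}

```text
clock: 5.65
eef_pos: [489.6, -154.4, 251.1]
tool_rot: [3.14, -0.0, 1.997]
force: [0.1, 0.8, -1.7]
width: 19.3
gripper_force: 62.4
```

```bash
python3 pen.py scene i; python3 - <<'E'
import cv2
im=cv2.imread('pics/i.png')[90:240,140:290]; cv2.imwrite('pics/j.png',cv2.resize(im,None,fx=4,fy=4,interpolation=2))
E
```

```text
5.65 [ 489.6 -154.4  251.1] [ 3.14  -0.     1.997] [ 0.1  0.8 -1.7]
scene 191
[ 505.6 -165.9  237.8] [-0.231  0.363  0.903] tilt 25.5 az 122.4
uv 191 212 113 152
top 0
wrist 4433
[ 488.6 -150.6  277.3] [-0.043  0.125  0.991] tilt 7.6 az 108.8
uv 237 398 253 340
```

View pics/j.png

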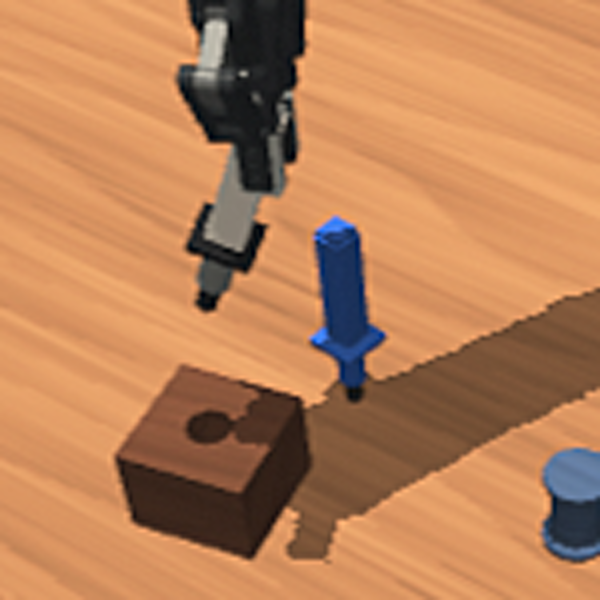

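```bash
cat > tip.py <<'E'
from h import *
def onplane(n,u,v,tcp,yaw):
    im,d,K,T=load(n); o,r=ray(K,T,u,v); N=np.array([-np.sin(yaw),np.cos(yaw),0])
    p=o+r*((tcp-o)@N)/(r@N); q=p-tcp
    return np.array([q@[np.cos(yaw),np.sin(yaw),0],q[2]]),p
E
python3 - <<'E'
from tip import *
tcp=np.array([489.6,-154.4,251.1]);yaw=1.997
for nm,u,v in(('nose end',140+204/4-.4,90+303/4-.4),('collar mid',140+227/4-.4,90+237/4-.4),('barrel/nose',140+209/4-.4,90+288/4-.4)):
    q,p=onplane('scene',u,v,tcp,yaw); q=q-[0,19]; print(nm,q.round(1),p.round(1),'angle from pivot',np.degrees(np.arctan2(-q[0],-q[1])).round(1),'dist',np.hypot(*q).round(1))
im,d,P=cloud('wrist')
m=np.zeros(d.shape,bool)
hsv=cv2.cvtColor(im,cv2.COLOR_RGB2HSV)
m=(hsv[...,1]<60)&(hsv[...,2]>60)&(np.hypot(P[...,0]-tcp[0],P[...,1]-tcp[1])<40)&(P[...,2]>255)&(P[...,2]<305)
m[:270]=0
q=P[m]
for _ in range(6):
    c=q.mean(0);w=np.linalg.svd(q-c,full_matrices=False)[2][2];w*=np.sign(w[2]);q=q[abs((q-c)@w)<2]
print('top face',len(q),c.round(1),w.round(3),'tilt',np.degrees(np.arccos(w[2])),np.degrees(np.arctan2(w[1],w[0])))
r=c-tcp-[0,0,-0]; print('along',r@[np.cos(yaw),np.sin(yaw),0],'z over pivot',r[2]-19)
E
```

```text
nose end [ -47.7 -109.2] [ 509.3 -197.9  160.9] angle from pivot 23.6 dist 119.2
collar mid [-28.6 -62. ] [ 501.4 -180.4  208.1] angle from pivot 24.7 dist 68.2
barrel/nose [-43.3 -98.1] [ 507.5 -193.9  172. ] angle from pivot 23.8 dist 107.3
top face 1038 [ 489.4 -149.6  284.1] [-0.436  0.74   0.512] tilt 59.17618358640309 120.47433030165358
along 4.422066590059854 z over pivot 14.044602948365736
```

```bash
python3 - <<'E'
from h import *
out={}
R=[]
for n in('top','scene'):
    im,d,P=cloud(n); hsv=cv2.cvtColor(im,cv2.COLOR_RGB2HSV); K,T=load(n)[2:]
    C=np.array([391.9,190.4,91.1]); D=np.linalg.norm(P-C,axis=-1)
    m=((hsv[...,0]>18)&(hsv[...,0]<34)&(hsv[...,1]>110)&(hsv[...,2]>110)&(D<24)).astype(np.uint8)
    k=max(cv2.findContours(m,cv2.RETR_EXTERNAL,cv2.CHAIN_APPROX_NONE)[0],key=cv2.contourArea)
    M=cv2.moments(k);u,v=M['m10']/M['m00'],M['m01']/M['m00']
    g=cv2.cvtColor(im,cv2.COLOR_RGB2GRAY).astype(float); f=np.zeros_like(m);cv2.drawContours(f,[k],-1,1,-1);f=cv2.erode(f,np.ones((3,3)))
    w=np.where(f>0,np.clip(np.median(g[f>0])-12-g,0,None),0); vv,uu=np.mgrid[:420,:560]
    print(n,'square',u,v,cv2.contourArea(k),'dot',(w*uu).sum()/w.sum(),(w*vv).sum()/w.sum(),(w>0).sum())
    R.append((ray(K,T,u,v),ray(K,T,(w*uu).sum()/w.sum(),(w*vv).sum()/w.sum())))
    print('charm cloud',P[f>0].mean(0).round(1))
    b=(hsv[...,2]<130)&(m==0)&(np.linalg.norm(P-[447,200,109],axis=-1)<97); q=P[b]
    for _ in range(8):
        c=q.mean(0);N=np.linalg.svd(q-c,full_matrices=False)[2][2];N*=np.sign(N[2]);q=q[abs((q-c)@N)<2.5]
    print('plane',len(q),c.round(1),N.round(4),np.degrees(np.arccos(N[2])),np.degrees(np.arctan2(N[1],N[0])))
    for (o,r) in R[-1]: print('ray hits top plane at',(o+r*((c+5*N-o)@N)/(r@N)).round(1))
for i in(0,1):
    (o1,r1),(o2,r2)=R[0][i],R[1][i]; s=np.linalg.lstsq(np.stack([r1,-r2],1),o2-o1,rcond=None)[0]
    a,b=o1+s[0]*r1,o2+s[1]*r2; print('triang',((a+b)/2).round(1),'gap',np.linalg.norm(a-b).round(1))
E
```

```text
top square 204.26409017713365 242.43156199677935 103.5 dot 203.88 242.71 3
charm cloud [391.7 189.7  90.7]
plane 3238 [449.5 199.2 109.1] [-0.3799  0.0677  0.9225] 22.700513752974206 169.89986840325014
ray hits top plane at [391.8 189.8  91.4]
ray hits top plane at [391.1 190.7  91.1]
scene square 375.92857142857144 229.33116883116884 77.0 dot 376.6506849315069 229.8082191780822 6
charm cloud [396.  189.4  90.6]
plane 305 [519.4 179.1 137.2] [-0.4067  0.0768  0.9104] 24.44568151199404 169.3114940336102
ray hits top plane at [391.5 188.7  84.8]
ray hits top plane at [391.9 190.4  84.8]
triang [392.1 189.7  86. ] gap 1.8
triang [391.4 191.   84.5] gap 1.3
```

Call:
{"op": "arm_command", "data": {
  "deltas": [
    {"dx":-0.02,"dy":0.1,"dz":0.01,"yaw":15,"jaw":0},
    {"dx":-0.02,"dy":0.1,"dz":0.01,"yaw":15,"jaw":0},
    {"dx":-0.03,"dy":0.2,"dz":0.01,"yaw":30,"jaw":0},
    {"dx":-0.03,"dy":0.2,"dz":0.01,"yaw":30,"jaw":0},
    {"dx":-0.08,"dy":0.28,"dz":0.0,"yaw":45,"jaw":0},
    {"dx":-0.08,"dy":0.28,"dz":0.0,"yaw":45,"jaw":0},
    {"dx":-0.12,"dy":0.34,"dz":-0.01,"yaw":55.3,"jaw":0},
    {"dx":-0.12,"dy":0.34,"dz":-0.01,"yaw":55.3,"jaw":0},
    {"dx":-0.145,"dy":0.353,"dz":-0.021,"yaw":55.3,"jaw":0},
    {"dx":-0.145,"dy":0.353,"dz":-0.021,"yaw":55.3,"jaw":0},
    {"dx":-0.145,"dy":0.353,"dz":-0.021,"yaw":55.3,"jaw":0},
    {"dx":-0.145,"dy":0.353,"dz":-0.021,"yaw":55.3,"jaw":0}
  ]
}}

```text
clock: 7.0
eef_pos: [345.1, 196.8, 229.1]
tool_rot: [-3.141, -0.0, 2.959]
force: [-0.8, 0.9, -1.5]
width: 19.3
gripper_force: 62.3
```

```bash
python3 pen.py scene k; python3 - <<'E'
import cv2
from h import *
print(read_state()['qpos'].round(3))
a=cv2.imread('pics/k.png')[130:270,300:440]; b=cv2.resize(load('wrist')[0][...,::-1],(400,300))
a=cv2.resize(a,(400,400),interpolation=2); cv2.imwrite('pics/l.png',np.hstack([a,np.vstack([b,np.zeros((100,400,3),np.uint8)])]))
E
```

```text
7.0 [345.1 196.8 229.1] [-3.141 -0.     2.959] [-0.8  0.9 -1.5]
scene 501
[367.  193.3 230.2] [-0.326 -0.005  0.945] tilt 19.0 az -179.1
uv 385 414 141 201
top 37
[374.2 190.3 204.4] [-0.375 -0.232  0.897] tilt 26.2 az -148.2
uv 193 201 247 253
wrist 4497
[342.9 197.5 257.2] [-0.137  0.028  0.99 ] tilt 8.0 az 168.5
uv 229 334 253 340
[-0.63   0.278  0.052  2.175 -0.022  0.689  0.825]
```

View pics/l.png

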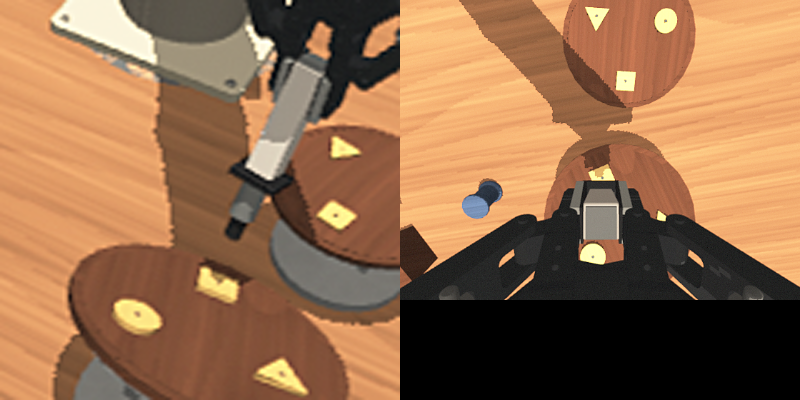

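```bash
python3 - <<'E'
from tip import *
tcp=np.array([345.1,196.8,229.1]);yaw=2.959
q,p=onplane('scene',300+234*.35-.3,130+233*.35-.3,tcp,yaw); print(q,p.round(1))
im,d,K,T=load('scene'); 
def proj(X,T=T,K=K): 
    c=T[:3,:3].T@(X-T[:3,3]); return (K@c)[:2]/c[2]
print(proj(np.array([392,188.2,138.9])),[300+234*.35-.3,130+233*.35-.3])
for X in([392,190,91],[392,190,88],[392,190,85]): print(proj(np.array(X,float)))
# top view check: pen collar/tip visibility and wrist ray to square front half
im,d,P=cloud('top'); hsv=cv2.cvtColor(im,cv2.COLOR_RGB2HSV)
m=(hsv[...,0]>18)&(hsv[...,0]<34)&(hsv[...,1]>110)&(hsv[...,2]>110)
m&=np.linalg.norm(P-[392,190,91],axis=-1)<26
print('visible charm in top',m.sum(),P[m].mean(0) if m.any() else'')
im,d,P=cloud('wrist'); hsv=cv2.cvtColor(im,cv2.COLOR_RGB2HSV)
m=(hsv[...,0]>18)&(hsv[...,0]<34)&(hsv[...,1]>70)&(hsv[...,2]>170)&(np.linalg.norm(P-[392,190,90],axis=-1)<30)
q=P[m];print('wrist charm',len(q),q.min(0).round(1),q.max(0).round(1))
c=q.mean(0);print(c, 'z at plane vs N', (q-[392,190,0])@[-.38,.068,.9225][:3] .__class__([-.38,.068,.9225]) if 0 else np.median((q-[392,190,90])@np.array([-.38,.068,.9225])))
E
```

```text
[-46.23362186 -88.31508283] [390.6 188.4 140.8]
[381.02360167 212.29137301] [381.59999999999997, 211.25]
[377.02811789 227.88292326]
[376.73859823 228.79227212]
[376.45064131 229.69671258]
visible charm in top 84 [395.10245307 187.49787427  92.66035131]
wrist charm 400 [381.  172.5  83.4] [399.7 205.   92.6]
[390.6481347  190.13177734  88.8298827 ] z at plane vs N -0.46637627559655054
```

Call:
{"op": "arm_command", "data": {
  "deltas": [
    {"dx":-0.002,"dy":0.0027,"dz":-0.018,"yaw":0,"jaw":0},
    {"dx":-0.005,"dy":0.0027,"dz":-0.036,"yaw":0,"jaw":0},
    {"dx":-0.005,"dy":0.0027,"dz":-0.036,"yaw":0,"jaw":0},
    {"dx":-0.0035,"dy":0.0024,"dz":-0.04,"yaw":0,"jaw":0},
    {"dx":-0.002,"dy":0.0022,"dz":-0.0435,"yaw":0,"jaw":0},
    {"dx":-0.0012,"dy":0.002,"dz":-0.0455,"yaw":0,"jaw":0},
    {"dx":-0.0012,"dy":0.002,"dz":-0.0455,"yaw":0,"jaw":0}
  ]
}}

```text
clock: 7.85
eef_pos: [343.7, 199.3, 183.9]
tool_rot: [3.141, 0.0, 2.96]
force: [-0.4, -0.6, -0.7]
width: 19.0
gripper_force: 62.2
```

```bash
python3 - <<'E'
from h import *
grab('scene');a=cv2.resize(load('scene')[0][190:250,340:420],(800,600),interpolation=cv2.INTER_CUBIC)
cv2.imwrite('pics/m.png',a[...,::-1])
E
```

```text
(no output)
```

View pics/m.png

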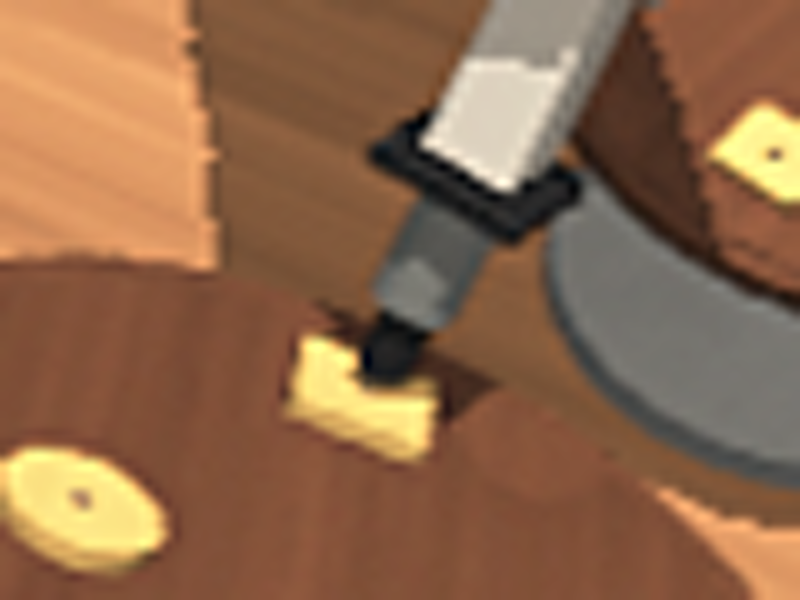

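```bash
python3 - <<'E'
from h import *
im,d,K,T=load('scene')
def proj(X):
    c=T[:3,:3].T@(X-T[:3,3]); return (K@c)[:2]/c[2]
N=np.array([-.38,.068,.9225]);a=np.array([-.925,.16,-.39]);a-=N*(a@N);a/=np.linalg.norm(a);b=np.cross(N,a)
M=np.array([392,190,89.]); J=np.stack([proj(M+v)-proj(M) for v in(a,b,N)],1);print(J.round(3))
print(proj(M))
for h in(2,4,6):
    s=np.linalg.solve(J[:,:2],np.array([376.3,229.0])-np.array([378.0,226.5])+J[:,2]*h); print(h,s.round(1),(a*s[0]+b*s[1]).round(1))
E
```

```text
[[ 0.206 -0.409  0.192]
 [-0.137 -0.256 -0.385]]
[376.83493052 228.48970318]
2 [-9.6 -1.6] [9.  0.1 3.7]
4 [-5.8 -0.6] [ 5.4 -0.3  2.2]
6 [-2.   0.3] [ 1.8 -0.6  0.8]
```

Call:
{"op": "arm_command", "data": {
  "deltas": [
    {"dx":0.0018,"dy":-0.0005,"dz":0.0008,"yaw":0,"jaw":0},
    {"dx":0.0026,"dy":-0.0006,"dz":-0.001,"yaw":0,"jaw":0},
    {"dx":0.0033,"dy":-0.0008,"dz":-0.0029,"yaw":0,"jaw":0},
    {"dx":0.0041,"dy":-0.0009,"dz":-0.0047,"yaw":0,"jaw":0},
    {"dx":0.0041,"dy":-0.0009,"dz":-0.0047,"yaw":0,"jaw":0},
    {"dx":0.0041,"dy":-0.0009,"dz":-0.0047,"yaw":0,"jaw":0}
  ]
}}

```text
clock: 8.5
eef_pos: [347.5, 198.6, 179.2]
tool_rot: [3.141, 0.0, 2.961]
force: [-0.2, -0.2, 1.6]
width: 19.3
gripper_force: 62.6
```

Call:
{"op": "arm_command", "data": {
  "deltas": [
    {"dx":0.0008,"dy":-0.0001,"dz":-0.0018,"yaw":0,"jaw":0},
    {"dx":0.0008,"dy":-0.0001,"dz":-0.0018,"yaw":0,"jaw":0},
    {"dx":0.0008,"dy":-0.0001,"dz":-0.0018,"yaw":0,"jaw":0}
  ]
}}

```text
clock: 8.8
eef_pos: [348.2, 198.4, 177.3]
tool_rot: [3.141, -0.0, 2.961]
force: [-0.4, -0.1, 2.1]
width: 19.0
gripper_force: 62.7
```

```bash
python3 - <<'E'
from h import *
f=[]
for i in range(6): get_image('top'); f.append(read_state()['force'])
print(np.mean(f,0),np.std(f,0))
grab('scene');a=cv2.resize(load('scene')[0][190:250,340:420],(800,600),interpolation=cv2.INTER_CUBIC)
cv2.imwrite('pics/n.png',a[...,::-1])
E
```

```text
[-0.58352092  0.72684097  2.6672172 ] [0.3254045  0.53779594 0.59158514]
```

View pics/n.png

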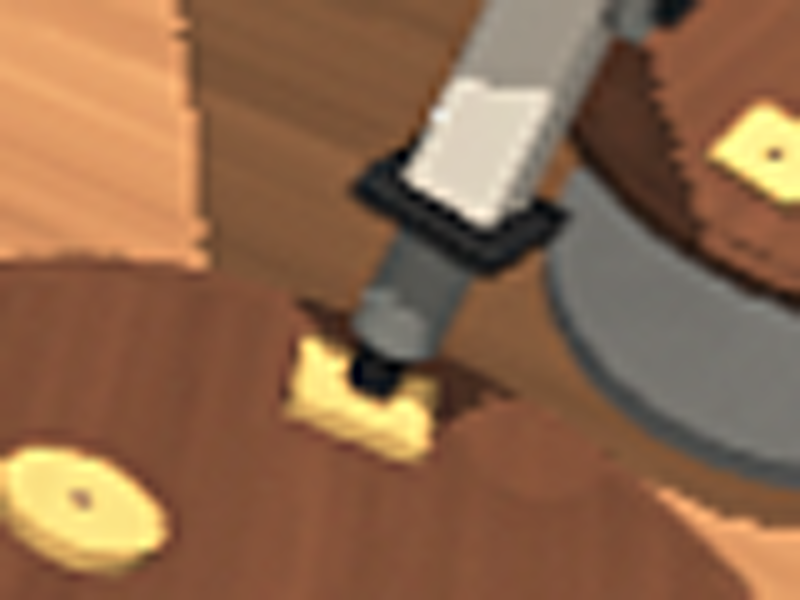

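```bash
python3 - <<'E'
import cv2,numpy as np
a=cv2.imread('pics/a.png'); b=cv2.imread('pics/n.png')
A=cv2.resize(a[215:243,360:394],None,fx=14,fy=14,interpolation=cv2.INTER_CUBIC)
print(cv2.cvtColor(a,cv2.COLOR_BGR2GRAY)[222:238,366:388])
cv2.imwrite('pics/o.png',A)
E
```

```text
[[ 86  89  90  85  87  91  88  84  82  80  99 111 133 153 152 156 159 161
  161 164 168 176]
 [ 86  89  89  81 123 152 129  97  80  74  77  80  77  85 102 133 155 156
  158 161 163 167]
 [ 88  90  87  76 198 238 222 180 122  87  77  80  81  80  79  87 117 145
  153 155 156 162]
 [ 89  90  87  74 191 230 226 229 219 176 128 111  94  78  75  79  79  87
  118 144 154 157]
 [ 90  90  83 102 198 227 222 222 226 229 232 221 180 122  88  72  73  79
   82  89 118 148]
 [ 90  89  79 137 211 225 220 220 221 221 222 227 230 221 177 125 109  95
   84  83  80  88]
 [ 89  87  74 157 217 222 220 219 222 189 163 209 224 225 229 233 223 158
   79  85  85  84]
 [ 90  87  64 140 211 222 219 219 222 208 171 198 222 221 222 227 220 154
   74  86  89  90]
 [ 91  86 100 148 179 197 216 220 219 221 222 222 220 220 221 225 216 150
   75  87  90  90]
 [ 90  86 110 138 158 165 163 171 195 215 220 219 219 219 221 226 203 120
   75  86  91  92]
 [ 90  88  84  82  89 126 157 167 165 173 196 217 220 219 219 227 202 119
   74  82  90  91]
 [ 86  88  87  88  85  83  92 126 158 166 164 163 171 195 216 227 189  92
   76  84  88  93]
 [ 89  88  89  91  90  92  88  81  74  86 123 158 167 165 176 205 179  96
   80  83  85  92]
 [ 88  89  90  91  92  94  92  86  85  83  77  87 126 159 170 153 108  78
   81  82  85  91]
 [ 87  90  90  91  94  95  92  89  88  88  86  82  80  76  88 101  93  84
   84  83  84  88]
 [ 88  90  91  92  94  95  93  89  89  89  86  86  88  86  83  84  85  87
   85  82  85  87]]
```

View pics/o.png

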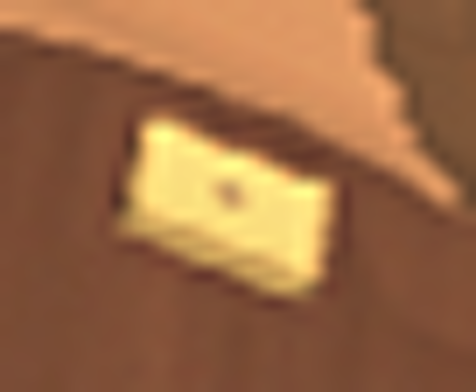

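```bash
python3 - <<'E'
from h import *
im,d,K,T=load('scene'); g=cv2.cvtColor(im,cv2.COLOR_RGB2GRAY); print(g[218:236,368:388])
s=read_state();print(s['clock'],s['eef_pos'])
def proj(X):
    c=T[:3,:3].T@(X-T[:3,3]); return (K@c)[:2]/c[2]
# outline of nose end disc for a=0 and shifts, relative to the dot pixel
N=np.array([-.38,.068,.9225]);a=np.array([-.925,.16,-.39]);a-=N*(a@N);a/=np.linalg.norm(a);b=np.cross(N,a)
M=np.array([392,190,89.]); t=np.linspace(0,2*np.pi,60)
D=np.array([375.8,228.45])-proj(M)
for s in(-3,0,3,6):
    e=np.array([proj(M+a*s+6*(np.cos(x)*a+np.sin(x)*b))+D for x in t]); print('downslope',s,'bbox',e.min(0).round(1),e.max(0).round(1),'bottom col',e[e[:,1].argmax()].round(1))
E
```

```text
[[ 93  90  90  90  89  91  93  94  89  79  81  83  84  85  86  85  86  82
   80  96]
 [ 95  85  84  91  90  91  90  90 109 115 118 102  82  85  87  86  82  76
   84  97]
 [ 96  77  47  51  70  86  90  83  92 107 118 105  89  85  84  84  80  75
   90 102]
 [ 96  99  81  52  48  47  50  77 102 113 119 124 127 109  85  80  76  84
   98 101]
 [ 96  95  97  77  50  51  46  82 110 119 121 122 122 121 101  78  74  89
  101 101]
 [ 95  88 120 115  67  55  46  60  99 123 125 123 121 118  97  76  80  93
   96  96]
 [ 92  82 212 221 138  98  67  32  43 101 126 126 122 116  95  72  83  92
   92  95]
 [ 91  80 204 242 212 164 133  53  10  30  76 111 118 109  87  65  71  86
   91  90]
 [ 88 110 209 234 234 242 197  18  26  29  16   9  29  48  48  46  49  55
   71  86]
 [ 84 146 221 230 231 223 144   4  28  33  27  18  60  74  64  55  50  51
   48  54]
 [ 79 167 225 228 227 235 192  44  24  22  18  38 114 150 137  93  48  52
   52  50]
 [ 66 150 220 228 225 229 223 170 100  60  41 108 157 151 129  87  46  50
   52  50]
 [107 157 188 207 225 228 229 235 227 187 154 219 243 215 136  82  43  50
   55  58]
 [116 147 166 175 173 180 205 227 231 233 233 232 232 238 203  67  44  54
   86 102]
 [ 90  86  95 133 166 177 175 183 206 226 227 226 226 234 210 102  67  95
   99  98]
 [ 93  93  91  89  98 132 166 174 173 173 180 204 225 233 191  82  84  91
   94  99]
 [ 94  96  96  96  94  86  79  91 130 166 176 175 185 216 191 103  86  88
   91  97]
 [ 95  97  98  99  97  93  89  88  83  93 133 168 179 160 114  82  87  88
   90  96]]
9.15 [348.22700634 198.39989877 177.35386465]
downslope -3 bbox [372.4 227.1] [377.9 230.6] bottom col [376.9 230.6]
downslope 0 bbox [373.  226.7] [378.6 230.2] bottom col [377.5 230.2]
downslope 3 bbox [373.7 226.3] [379.2 229.8] bottom col [378.1 229.8]
downslope 6 bbox [374.3 225.9] [379.8 229.4] bottom col [378.7 229.4]
```

Call:
{"op": "arm_command", "data": {
  "deltas": [
    {"dx":-0.0012,"dy":0.0002,"dz":0.003,"yaw":0,"jaw":0},
    {"dx":-0.0023,"dy":0.0004,"dz":0.0065,"yaw":0,"jaw":0},
    {"dx":0,"dy":0,"dz":0.0075,"yaw":0,"jaw":0},
    {"dx":0.0004,"dy":-0.0001,"dz":0.0057,"yaw":0,"jaw":0},
    {"dx":0.0012,"dy":-0.0002,"dz":0.0038,"yaw":0,"jaw":0},
    {"dx":0.0019,"dy":-0.0003,"dz":0.002,"yaw":0,"jaw":0},
    {"dx":0.0023,"dy":-0.0004,"dz":0.001,"yaw":0,"jaw":0},
    {"dx":0.0023,"dy":-0.0004,"dz":0.001,"yaw":0,"jaw":0},
    {"dx":0.0023,"dy":-0.0004,"dz":0.001,"yaw":0,"jaw":0}
  ]
}}

```text
clock: 10.05
eef_pos: [350.5, 197.9, 178.3]
tool_rot: [-3.142, -0.0, 2.961]
force: [-1.3, -0.0, 2.5]
width: 19.5
gripper_force: 62.7
```

```bash
python3 - <<'E'
from h import *
f=[]
for i in range(6): get_image('top'); f.append(read_state()['force'])
print(np.mean(f,0),np.std(f,0),read_state()['eef_pos'])
grab('scene');im=load('scene')[0];print(cv2.cvtColor(im,cv2.COLOR_RGB2GRAY)[218:236,368:388])
E
```

```text
[-0.19225987 -0.35091714  2.64228907] [0.44040516 0.11664824 0.29366235] [350.48488665 197.89350896 178.3544733 ]
[[ 92  89  90  91  89  90  95  95  83  76  81  83  85  87  86  87  83  78
   92  85]
 [ 79  68  86  90  91  91  91  86  81 103 100  81  86  86  86  85  79  77
   93 104]
 [ 98  77  49  51  71  85  89  83  95 116 103  88  86  84  84  82  75  85
   98 101]
 [ 96 100  78  47  48  46  53  86 109 117 123 126 109  86  82  80  76  91
  103 102]
 [ 96  98  80  54  52  49  66  99 114 119 122 124 123 106  81  75  82  95
   99  99]
 [ 95  92 102  98  73  56  59  96 119 124 123 121 119 116  95  75  87  96
   95  95]
 [ 95  88 138 155 128 104  60  45  98 126 126 123 120 112  89  77  87  92
   92  94]
 [ 91  83 211 217 158 156 106  23  27  74 113 122 114 104  80  58  70  87
   91  91]
 [ 88 110 212 238 241 213  90  13  24  16  27  52  77  75  52  46  48  56
   70  86]
 [ 85 146 221 232 236 196  48  21  28  23  16  36  69  75  62  56  51  51
   48  53]
 [ 79 166 225 228 232 207  98  20  22  27  18  66 128 152 138  93  50  51
   52  50]
 [ 67 149 219 228 229 219 167  90  37  20  10 108 144 141 134  88  44  52
   53  51]
 [106 157 188 208 226 231 237 213 142 108 106 143 163 147 126  84  43  50
   55  59]
 [116 147 166 174 174 182 208 231 237 239 239 238 239 214 131  72  45  55
   84 102]
 [ 89  87  96 132 166 176 176 184 209 227 229 228 228 236 214 104  69  95
   97  98]
 [ 94  92  91  89  96 132 166 176 173 173 180 204 225 234 193  82  85  90
   95  99]
 [ 95  96  95  96  94  86  80  91 130 165 177 175 185 214 191 105  85  88
   91  97]
 [ 97  96  98 100  97  92  90  88  83  91 133 168 178 160 115  82  87  87
   90  97]]
```

```bash
python3 -c "
from cell import *
print(finish_job())"
```

```text
the job is handed in; nothing more can be done
None
```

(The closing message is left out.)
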